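# Bring the zero standard into the photometer's beam and trigger the touch-free zero switch

### The arm

A 6-joint arm with a two-finger parallel gripper is mounted at the origin on a cart in front of the work surface, level with it; the furniture and walls round the work are solid. World frame = base frame: x ahead of the robot, y to its left, z up, the work surface at z = 0. Lengths are in mm, angles in rad, forces in N, time in s.
With the tool pointing down it reaches from about 300 to 825 mm from the base axis. Payload 5.4 kg.
Tool frame: the origin (TCP) lies at the very end of the fingers, on their centre line; the grasp point (between the pads) lies 19 mm behind it (manip.pinch_z is the z of the grasp point in the tool frame, in mm); z points along the fingers, y is the line along which they close (so a half turn about z gives the same grasp; the last joint's range is limited). The gripper opens to 92 mm and grips with 3 to 60 N. Pads are 20 mm wide; open, the fingers measure 128 mm over their backs; the gripper's body (75 mm by 189 mm) begins 69 mm behind the grasp point.
Start: joints at [-1.446, 0.158, 1.597, -0, 1.386, -0.21], TCP at [188.91, -543.065, 214.601] pointing down, gripper open.
Joint ranges: [-2.91, 2.91], [-0.94, 2.29], [0.18, 2.7], [-1.29, 4.43], [0.17, 2.64], [-3, 3]. Speed limits (rad/s): [2.57, 2.57, 3.14, 3.14, 3.14, 3.14].

### API

Orientations are given as a 3x3 rotation matrix whose columns are the frame's x, y, z axes.
In Python, from workcell import manip, capture, camera_params gives the robot as it stands.
- The arm moves only by the tool move_arm, never from a script. Its argument "motion" is a list of rows, each a list of 5 numbers: the shift along the tool's x, y, z in m, then the turn about the tool's z in degrees, then the finger opening in m, from 0 to 0.0919. In form: [[x, y, z, roll, claw], ...]. A call has 1 to 20 rows; each row is the pose to reach, as a shift and turn from the pose commanded when the call began, along the tool's axes at that moment; what a row does not reach only later rows make up. A row lasts 1/10 s, in which the tool goes at most 50 mm and 8.59 degrees, less where a joint would pass 70% of its speed; a pose out of reach is approached as far as the arm can. A call with a gripper value outside its range is refused whole. The fingers move at their own pace and stop on an object; the grip force is fixed at half the most. Time passes only in rows, so rows that repeat a pose let the fingers close. It gives the time, the measured TCP pose, the force, the opening and the grip force at its end, in the units of the state.
- manip.state(): the state, without advancing time (a new reading comes with each control period).
- capture(name): name is "scene" or "top" or "wrist"; returns the picture (384x512x3 uint8, red, green, blue); there is no depth.
- camera_params(name): a dict with "fx", "fy", "cx", "cy" (pixels), "k1" (the pictures are not rectified: a ray, as slopes to the right and down, at radius r is drawn at 1 + k1 r^2 times it, then the intrinsics apply), "rvec" (rotation vector, rad) and "tvec" (3), from world to camera coordinates, as OpenCV has them. Camera axes: x right, y down, z forward; pixel columns grow to the right and rows downward; lengths in mm; the calibration is good to about 2 mm. A picture is of the moment at which its call begins: read the wrist's pose just before it. camera_params takes no time and is no camera call; for the wrist camera it gives the pose at the moment of the call.
- manip.sign_off(): hands the job in; it is judged then, once.
The state is a dict: "t": time; "joint_positions": joint angles; "qd": joint speeds; "tau": joint torques, N m; "ee_pos": TCP position; "eef_rot": TCP orientation; "force": force on the tool from outside, world axes, zero at the start; "ft_torque": the same for the moment, N m; "finger_gap": finger opening in mm; "grip_force": force on a finger pad.
Only numpy, scipy, OpenCV 4.12 (cv2) and the standard library are available. Lean on these libraries where they do the work, as an engineer would, in place of code of your own. Each camera call takes 0.05 s, during which the arm holds its last target. There are 200 camera calls.

### The job

Zero the photometer: with the fingertips, push the cell carriage along by one of its metal end blocks, from beyond its end (no pinching or lifting), until the zero standard, the tall cell with the stemmed metal cap, stands squarely in the beam between the two lens tubes. Then point at the round touch-free switch: hold the fingertips still, two or three centimetres above the middle of its window, for two full seconds without touching it. Touch none of the cells, since finger marks spoil the reading, do not touch either switch or bring the fingertips close over the square one, which would start a measurement, and leave the things round about where they are.

Things in the scene. Friction and masses are not known exactly. Their poses are not given: they have to be found in the camera images.
- beam (a point): middle of the photometer's light beam, 51 mm above the worktop, midway between two dark lens tubes (19 mm across, ends 47 mm apart) that face each other across the bed. x runs along the beam, from the near grey housing to the far one; y along the bed, the way the carriage slides; z up
- photometer: the fixed optical instrument; origin on the worktop below beam, same axes. Aluminium bed 66 x 364 mm, 11 mm high, with two rods along it (tops at 28 mm) and end bearers 32 mm high at y = 168 to 180 mm either way. Grey housings 52 mm wide: the near one at x = -34 to -78 mm, 70 mm high, the far one at x = 34 to 103 mm, 78 mm high
- carriage: sliding cell carriage, 196 x 40 mm; origin centre of its underside, 14 mm above the worktop; y along the slide. Black bar with four wells (y = -54, -18, 18, 54 mm), one cell in each, between two metal end blocks 40 mm wide (tops 60 mm above the worktop, end faces at y = +98 and -98 mm). About 4 N on an end face moves it; it stays where left; travel 70 mm either way
- standard_mid (a point): the zero standard, half-way up (39 mm below its top): sealed glass cell 24 mm across, 78 mm tall, with a stemmed metal cap: collar, thin stem and an 18 mm mushroom knob. It stands in any one of the carriage's four wells, 20 mm taller than the other cells; its top is 98 mm above the worktop
- standard: the same standard; origin at the centre of its underside, z up
- zero_switch_window (a point): the middle of the window on top of the ROUND touch-free switch, 21 mm above the worktop. The switch is a loose grey puck 58 mm across with a dark 25 mm window in a metal ring; it works when fingertips are held just above the window
- zero_switch: the round switch; origin at the centre of its underside
- read_switch_window (a point): the same point of the SQUARE touch-free switch, a loose grey box 56 x 56 mm with the same window and ring; not to be used now
- read_switch: the square switch; origin at the centre of its underside
- cell_a: an ordinary sample cell in the carriage: glass vial 25 mm across, 58 mm tall, with broad ribbed black cap; top 78 mm above the worktop; origin at the centre of its underside
- cell_b: an ordinary sample cell in the carriage: glass vial 25 mm across, 58 mm tall, with broad ribbed black cap; top 78 mm above the worktop; origin at the centre of its underside
- cell_c: an ordinary sample cell in the carriage: glass vial 25 mm across, 58 mm tall, with broad ribbed black cap; top 78 mm above the worktop; origin at the centre of its underside
- dropper: brown dropper bottle, 33 mm across, 75 mm tall, standing in front of the near housing; bystander, origin at the centre of its underside
- amber: larger brown bottle, 40 mm across, 82 mm tall, behind the bed; bystander, origin at the centre of its underside
- small_beaker: small glass beaker, 53 x 59 mm, 61 mm tall, behind the bed; bystander, origin at the centre of its underside
- spare_vial: spare capped vial, 25 mm across, 58 mm tall, standing behind the bed; bystander, origin at the centre of its underside
- carton: small carton 48 x 60 mm, 32 mm high; bystander, origin at the centre of its underside
Mind the look-alikes: they are no part of the job. What is shaped like the cell_a but pink or red is not meant. Leave any blue look-alike of the cell_b alone.

How it is judged (in metres and radians):
On the way, in this order (a step that is already met when the one before it is completed fails the run):
1. the zero standard is in the beam and the carriage is at rest (y of standard_mid in the frame of photometer between -0.005 and 0.005 m and linear speed of carriage below 0.005 m/s), for 0.3 s.
2. with the standard in the beam, the fingertips dwell above the round switch's window without touching (y of standard_mid in the frame of photometer between -0.005 and 0.005 m and horizontal distance between the grasp point and zero_switch_window below 0.02 m and z of the grasp point in the frame of zero_switch_window between 0.015 and 0.075 m), for 1.6 s.
At the end, for the whole second after the job is handed in: standard within 5 mm of the beam along the slide, carriage at rest, four cells upright in their wells, switches within 10 mm and bystanders within 20 mm of their starts; before that the grasp point dwelt 1.6 s within 20 mm of the round window's middle and 15 to 75 mm above it (all of step 1 and angle between each of standard, cell_a, cell_b, cell_c's own z axis and vertical below 0.15 rad and height (world z) of standard between 0.015 and 0.026 m and height (world z) of cell_a between 0.015 and 0.026 m and height (world z) of cell_b between 0.015 and 0.026 m and height (world z) of cell_c between 0.015 and 0.026 m and distance of each of zero_switch, read_switch from where it was at the start of the episode below 0.01 m and distance of each of dropper, amber, small_beaker, spare_vial, carton from where it was at the start of the episode below 0.02 m); the robot touches nothing.
It fails at once if a cell was touched by the hand, lifted or tipped (contact force between any of the fingers, the arm and standard above 0.5 N or height (world z) of any of standard, cell_a, cell_b, cell_c above 0.032 m or angle between any of standard, cell_a, cell_b, cell_c's own z axis and vertical above 0.3 rad or contact force between any of the fingers, the arm and cell_a above 0.5 N or contact force between any of the fingers, the arm and cell_b above 0.5 N or contact force between any of the fingers, the arm and cell_c above 0.5 N).
It fails at once if the carriage was pinched or dragged from above instead of pushed from beyond its end (contact force between the fingers and carriage above 1 N and y of the grasp point in the frame of carriage between -0.095 and 0.095 m).
It fails at once if a touch-free switch was touched or shifted (contact force between any of the fingers, the arm and zero_switch above 0.3 N or distance of any of zero_switch, read_switch from where it was at the start of the episode above 0.01 m or contact force between any of the fingers, the arm and read_switch above 0.3 N).
It fails at once if the fingertips came close over the square switch (horizontal distance between the grasp point and read_switch_window below 0.02 m and z of the grasp point in the frame of read_switch_window below 0.06 m).
It fails at once if a bystander was pushed away or knocked over (distance of any of dropper, amber, small_beaker, spare_vial, carton from where it was at the start of the episode above 0.02 m).
It also fails if it takes over 48 s, if anything falls off the work surface, if the arm or the gripper's body presses on something with over 40 N, if the wrist force passes 120 N, or if a joint passes its speed limit or range.

## Working session

There is one attempt and no reset: what is moved stays moved. The work goes in short steps, Python scripts to look and compute and a tool call to move; the robot and the scene stay as the last step left them, time stands still between calls to the robot, and variables do not carry over. Pictures are saved under pics/ and viewed, at most 10 in all, crops included, and the job is handed in when it is done.

Besides the shell and the picture viewer there is one more tool, called after "Request:" as a command line: name --pt "numbers of a row" for each row, then --argument value for the rest. move_arm: Moves the arm, as the interface text tells. Its arguments: {"type":"object","properties":{"motion":{"type":"array","items":{"type":"array","items":{"type":"number"}}}},"required":["motion"]}

```bash
mkdir -p pics; cat > h.py <<'E'
import numpy as np, cv2
from workcell import manip, capture, camera_params
def ray(c,u,v):
    K=np.array([[c['fx'],0,c['cx']],[0,c['fy'],c['cy']],[0,0,1]],float)
    d=np.array([(u-c['cx'])/c['fx'],(v-c['cy'])/c['fy']]);s=d.copy()
    for _ in range(20): s=d/(1+c['k1']*(s@s))
    R=cv2.Rodrigues(np.array(c['rvec'],float))[0];t=np.array(c['tvec'],float).ravel()
    return -R.T@t, R.T@np.array([s[0],s[1],1])
def onz(c,u,v,z):
    o,d=ray(c,u,v);return o+d*(z-o[2])/d[2]
def proj(c,p):
    R=cv2.Rodrigues(np.array(c['rvec'],float))[0];q=R@np.array(p,float)+np.array(c['tvec'],float).ravel()
    s=q[:2]/q[2];s=s*(1+c['k1']*(s@s));return np.array([c['fx']*s[0]+c['cx'],c['fy']*s[1]+c['cy']])
E
python3 - <<'E'
from h import *
for n in ('scene','top'):
    im=capture(n)[:,:,::-1];cv2.imwrite(f'pics/{n}0_raw.png',im)
    cv2.imwrite(f'pics/{n}0.png',cv2.resize(im,(800,600),interpolation=cv2.INTER_CUBIC))
    c=camera_params(n);print(n,c)
s=manip.state();print(s['t'],s['ee_pos'],s['eef_rot'],manip.pinch_z)
E
```

```text
scene {'fx': 438.4021096173175, 'fy': 438.4021096173175, 'cx': 261.8239016958341, 'cy': 193.36511593370548, 'k1': -0.1140572523076393, 'rvec': array([ 1.3492503 , -2.33605039,  0.78796931]), 'tvec': array([524.66859713, 329.55426111, 820.35640152])}
top {'fx': 476.545138907707, 'fy': 476.545138907707, 'cx': 259.4678837072123, 'cy': 190.37316965353034, 'k1': 0.058676503310189976, 'rvec': array([ 2.15428217, -2.12836324,  0.21689168]), 'tvec': array([224.51669583, 622.7554275 , 979.37230053])}
0.1 [ 188.8476049  -542.5166976   213.74434449] [[ 9.44459266e-01  3.28628427e-01 -2.25944468e-04]
 [ 3.28628344e-01 -9.44457899e-01  1.63997257e-03]
 [ 3.25546568e-04 -1.62313904e-03 -9.99998630e-01]] -18.700000000000003
```

View pics/scene0.png

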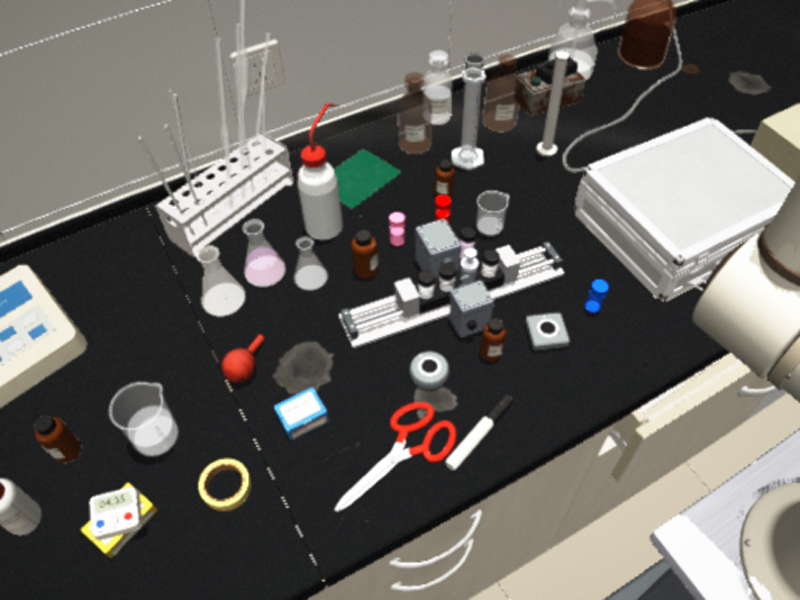

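View pics/top0.png

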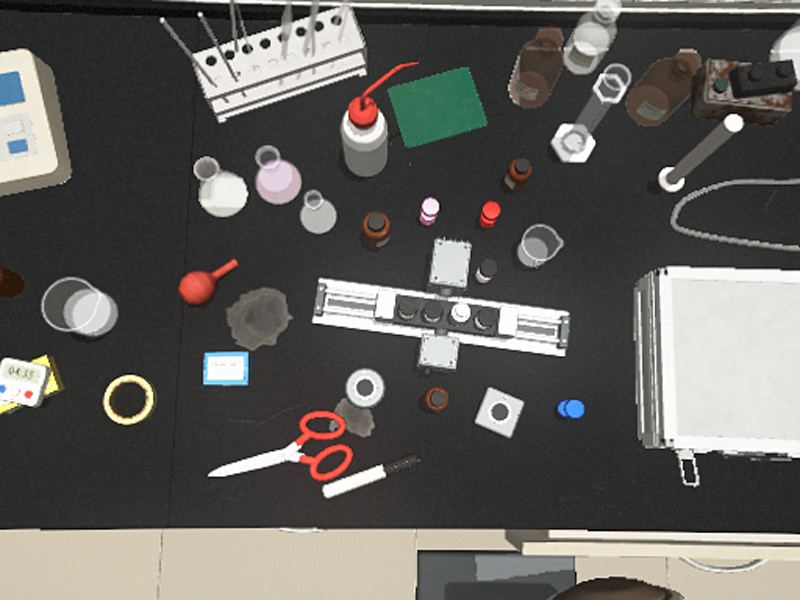

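The scene and top views show the instrument with its four cells. Top-view pixels (800x600):
- **Could be the zero standard:** the pale knob at (460,312), or the black caps at (408,307), (433,312) and (485,319). Off the bed there are also the spare vial (486,270), pink (429,210), red (490,214) and blue (572,409). By description I choose (460,312).
- **Could be the switch:** round puck (365,388), square box (499,412) or tape ring (130,400). I choose the puck.

I'll check both choices in one close crop.

```bash
python3 - <<'E'
from h import *
im=cv2.imread('pics/top0_raw.png')[170:290,195:375]
cv2.imwrite('pics/crop1.png',cv2.resize(im,None,fx=4.4,fy=4.4,interpolation=cv2.INTER_CUBIC))
E
```

```text
(no output)
```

View pics/crop1.png

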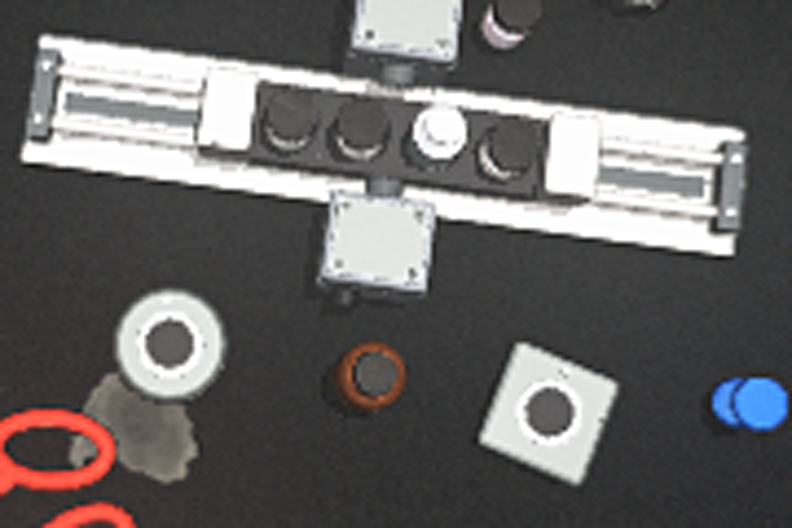

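The crop confirms both choices: the pale stemmed knob is at crop (439,128), in the third well from the left, and the round puck's window is at (170,343). The standard has to go left (+y), so I'll push on the right-hand block, whose top corners are (550,113) to (597,200).

```bash
cat >> h.py <<'E'
def cr(x,y): return (x+.5)/4.4-.5+195,(y+.5)/4.4-.5+170
E
python3 - <<'E'
from h import *
np.set_printoptions(precision=1,suppress=True)
c=camera_params('top'); P=lambda x,y,z:onz(c,*cr(x,y),z)
B=[P(40,36,11),P(747,129,11),P(735,254,11),P(22,160,11)]
ctr=sum(B)/4; yv=(B[0]+B[3]-B[1]-B[2]);yv/=np.linalg.norm(yv);xv=np.array([yv[1],-yv[0],0])
print('ctr',ctr,'yaxis',yv,'deg from +y',np.degrees(np.arctan2(yv[0],yv[1])))
print('len',np.linalg.norm(B[0]-B[1]),np.linalg.norm(B[0]-B[3]))
def ph(n,p): 
    d=p-ctr;print(n,'world',p,'photo',round(d@xv,1),round(d@yv,1))
ph('knob',P(439,126,98))
for n,q in dict(L=[(207,68),(257,70),(248,150),(200,145)],R=[(550,113),(602,116),(597,200),(545,193)]).items():
    for a in q: ph(n,P(*a,60))
ph('near hsg',sum(P(*a,70) for a in[(335,193),(436,200),(428,290),(323,280)])/4)
ph('round',P(170,343,21));ph('square',P(550,411,21));ph('dropper',P(376,374,75));ph('blue',P(764,403,58))
ph('spare',P(519,14,58));ph('carton',onz(c,226*.64,369*.64,32));ph('beaker',onz(c,540*.64,245*.64,61))
s=manip.state();R=np.array(s['eef_rot']);ph('tcp',np.array(s['ee_pos']))
print(c['tvec'] is None, ray(c,0,0)[0])
E
```

```text
ctr [600.6 179.5  11. ] yaxis [0.1 1.  0. ] deg from +y 6.784668804305524
len 364.81780430407315 64.57230315779945
knob world [596.3 161.   98. ] photo -2.0 -18.9
L world [629.5 270.6  60. ] photo 18.0 93.9
L world [628.9 246.2  60. ] photo 20.3 69.6
L world [589.4 250.1  60. ] photo -19.4 68.7
L world [591.5 273.4  60. ] photo -20.1 92.1
R world [609.7 102.9  60. ] photo 18.1 -75.0
R world [608.5  77.5  60. ] photo 20.0 -100.3
R world [567.2  80.7  60. ] photo -21.4 -102.1
R world [570.3 105.9  60. ] photo -21.3 -76.7
near hsg world [545.1 186.4  70. ] photo -55.9 0.2
round world [498.2 287.1  21. ] photo -114.4 94.7
square world [467.  99.  21.] photo -123.1 -95.8
dropper world [481.8 188.8  75. ] photo -119.0 -4.8
blue world [471.2   2.3  58. ] photo -107.5 -191.2
spare world [659.3 117.3  58. ] photo 65.7 -54.8
carton world [520.1 477.1  32. ] photo -115.0 286.0
beaker world [695.3  45.4  61. ] photo 109.9 -122.0
tcp world [ 188.8 -542.5  213.7] photo -323.5 -765.6
False [ 439.6  258.  1066.6]
```

```bash
cat >> h.py <<'E'
CT=np.array([600.6,179.5,0]);A=np.radians(6.785);YV=np.array([np.sin(A),np.cos(A),0]);XV=np.array([YV[1],-YV[0],0])
def W(px,py,z): return CT+px*XV+py*YV+[0,0,z]
def shift(*ps,yaw=83.2):
    s=manip.state();p=np.array(s['ee_pos']);R=np.array(s['eef_rot'])
    print('t',round(s['t'],2),'tcp',p.round(1),'q',np.round(s['joint_positions'],2),'F',np.round(s['force'],1))
    print('roll',round(-(yaw-np.degrees(np.arctan2(R[1,0],R[0,0]))),1))
    for q in ps: print(np.round(q,1),(R.T@(np.array(q)-p)/1000).round(4))
E
python3 -c "
from h import *
shift([380,-50,214],W(0,-145,200))"
```

```text
t 0.1 tcp [ 188.8 -542.5  213.7] q [-1.45  0.16  1.6  -0.    1.39 -0.21] F [-0.2 -0.3 -0.8]
roll -64.0
[380 -50 214] [ 0.3424 -0.4023  0.0005]
[583.5  35.5 200. ] [ 0.5627 -0.4162  0.0146]
```

Request:
move_arm --pt "0.01 -0.01 0 0 0" --pt "0.03 -0.035 0 -4 0" --pt "0.055 -0.065 0 -9 0" --pt "0.08 -0.095 0 -14 0" --pt "0.11 -0.13 0 -19 0" --pt "0.14 -0.165 0 -24 0" --pt "0.17 -0.2 0 -29 0" --pt "0.2 -0.235 0 -34 0" --pt "0.23 -0.27 0 -39 0" --pt "0.26 -0.305 0 -44 0" --pt "0.29 -0.34 0 -49 0" --pt "0.32 -0.375 0 -54 0" --pt "0.345 -0.4 0 -59 0" --pt "0.385 -0.405 0 -64 0" --pt "0.425 -0.41 0.005 -64 0" --pt "0.465 -0.41 0.01 -64 0" --pt "0.505 -0.415 0.015 -64 0" --pt "0.54 -0.416 0.015 -64 0" --pt "0.563 -0.416 0.015 -64 0" --pt "0.563 -0.416 0.015 -64 0"

```text
t: 2.1
ee_pos: [584.7, 36.4, 198.9]
eef_rot: [[0.117, 0.993, -0.001], [0.993, -0.117, 0.001], [0.0, -0.001, -1.0]]
force: [-0.5, -0.5, -0.1]
finger_gap: 0.4
grip_force: 0.0
```

```bash
python3 - <<'E'
from h import *
shift(W(0,-145,38),W(0,-116,38))
im=capture('wrist')[:,:,::-1];cv2.imwrite('pics/wrist1.png',im);print(camera_params('wrist'))
E
```

```text
t 2.1 tcp [584.7  36.4 198.9] q [-0.14  0.2   1.58  0.    1.36 -0.03] F [-0.5 -0.5 -0.1]
roll 0.1
[583.5  35.5  38. ] [-0.0011 -0.001   0.1609]
[586.9  64.3  38. ] [ 0.0279 -0.001   0.1609]
{'fx': 301.9972763360822, 'fy': 301.9972763360822, 'cx': 254.63467969908535, 'cy': 193.19531269873175, 'k1': -0.07940485030370696, 'rvec': array([-2.83291212,  0.16630005,  0.02889784]), 'tvec': array([-576.26289319,   70.61470883,  409.89719403])}
```

View pics/wrist1.png

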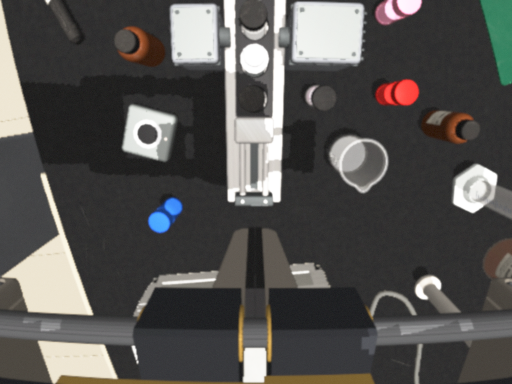

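The wrist view shows the carriage in line with the closed fingers, with the knob at (255,58) and the right block's end face near row 140. The white case lies behind the gripper at rows 265-340, so I'll check its height and nearness before going down.

```bash
python3 - <<'E'
from h import *
np.set_printoptions(precision=1,suppress=True)
t=camera_params('top');s=camera_params('scene');w=camera_params('wrist')
for z in(0,60,100,150):
    print(z,'top far-left',onz(t,640*.64,278*.64,z),onz(t,657*.64,270*.64,z),'top near-left',onz(t,640*.64,445*.64,z),'wrist',onz(w,165,276,z),onz(w,320,265,z))
def tri(a,b):
    (o1,d1),(o2,d2)=a,b
    k=np.linalg.lstsq(np.c_[d1,-d2],o2-o1,rcond=None)[0];print('tri',o1+k[0]*d1,o2+k[1]*d2)
tri(ray(t,657*.64,270*.64),ray(s,588*.64,160*.64))
tri(ray(t,657*.64,270*.64),ray(s,585*.64,183*.64))
tri(ray(t,662*.64,446*.64),ray(s,660*.64,262*.64))
tri(ray(t,638*.64,278*.64),ray(w,320,265));tri(ray(t,640*.64,445*.64),ray(w,165,276))
# standard and round switch from wrist
kn=onz(w,255,58,98);print('knob photo',(kn-CT)@XV,(kn-CT)@YV)
for v in(136,140,144):
  e=onz(w,254,v,60);print('end',v,(e-CT)@YV)
for v in (194,206): print('bearer',v,(onz(w,254,v,32)-CT)@YV)
sq=onz(w,147,133,21);print('sq',sq)
E
```

```text
0 top far-left [ 663.2 -113.1    0. ] [ 675.5 -138.5    0. ] top near-left [ 423.2 -101.4    0. ] wrist [ 440.  -101.4    0. ] [ 659.2 -108.5   -0. ]
60 top far-left [650.6 -92.2  60. ] [ 662.2 -116.2   60. ] top near-left [424.1 -81.2  60. ] wrist [465.3 -65.1  60. ] [648.8 -71.1  60. ]
100 top far-left [642.2 -78.3 100. ] [ 653.4 -101.3  100. ] top near-left [424.7 -67.7 100. ] wrist [482.2 -41.  100. ] [641.9 -46.2 100. ]
150 top far-left [631.7 -60.9 150. ] [642.3 -82.8 150. ] top near-left [425.5 -50.9 150. ] wrist [503.3 -10.8 150. ] [633.3 -15.1 150. ]
tri [646.7 -90.  130.5] [641.6 -95.5 131.4]
tri [ 663.6 -118.4   54.1] [ 659.8 -122.5   54.8]
tri [423.9 -95.8  99.6] [439.5 -78.8  93.1]
tri [ 663.5 -110.8   -1.9] [ 659.7 -110.3   -2.8]
tri [ 422.7 -112.3  -32.3] [ 427.4 -119.4  -29.9]
knob photo 1.4355058899540798 -25.154594882184085
end 136 -94.69954461372319
end 140 -98.74651366253583
end 144 -102.82114060814531
bearer 194 -165.24155824732546
bearer 206 -180.14700501849273
sq [467.3  99.4  21. ]
```

The case ends at about y = -90 mm, well clear of the gripper. Next I'll go down beyond the end block and push slowly, stopping a little short so I can measure again.

Request:
move_arm --pt "0 0 0.02 0 0" --pt "0 -0.001 0.05 0 0" --pt "0 -0.001 0.08 0 0" --pt "0 -0.001 0.11 0 0" --pt "0 -0.001 0.135 0 0" --pt "0 -0.001 0.155 0 0" --pt "0.003 -0.001 0.161 0 0" --pt "0.008 -0.001 0.161 0 0" --pt "0.013 -0.001 0.161 0 0" --pt "0.018 -0.001 0.161 0 0" --pt "0.023 -0.001 0.161 0 0" --pt "0.027 -0.001 0.161 0 0" --pt "0.03 -0.001 0.161 0 0" --pt "0.032 -0.001 0.161 0 0" --pt "0.034 -0.001 0.161 0 0" --pt "0.036 -0.001 0.161 0 0" --pt "0.038 -0.001 0.161 0 0" --pt "0.04 -0.001 0.161 0 0" --pt "0.042 -0.001 0.161 0 0" --pt "0.042 -0.001 0.161 0 0"

```text
t: 4.15
ee_pos: [588.0, 76.9, 38.6]
eef_rot: [[0.119, 0.993, 0.0], [0.993, -0.119, 0.0], [0.0, 0.0, -1.0]]
force: [-0.8, -1.9, 0.9]
finger_gap: 0.5
grip_force: 1.0
```

```bash
python3 - <<'E'
from h import *
shift();p=np.array(manip.state()['ee_pos']);print((p-CT)@XV,(p-CT)@YV)
w=camera_params('wrist');im=capture('wrist')[:,:,::-1];t=capture('top')[:,:,::-1]
cv2.imwrite('pics/top2_raw.png',t);cv2.imwrite('pics/wrist2_raw.png',im)
a=cv2.resize(t[170:250,195:375],None,fx=4.4,fy=4.4,interpolation=cv2.INTER_CUBIC)
b=cv2.resize(im[:200,100:400],(360,240),interpolation=cv2.INTER_CUBIC)
o=np.zeros((a.shape[0]+240,a.shape[1],3),np.uint8);o[:a.shape[0]]=a;o[a.shape[0]:,:360]=b;print(o.shape)
cv2.imwrite('pics/both2.png',o)
E
```

```text
t 4.15 tcp [588.   76.9  38.6] q [-0.07  0.4   1.68  0.    1.07  0.05] F [-0.8 -1.9  0.9]
roll -0.0
-0.37462774740845484 -103.32727478212004
(592, 792, 3)
```

View pics/both2.png

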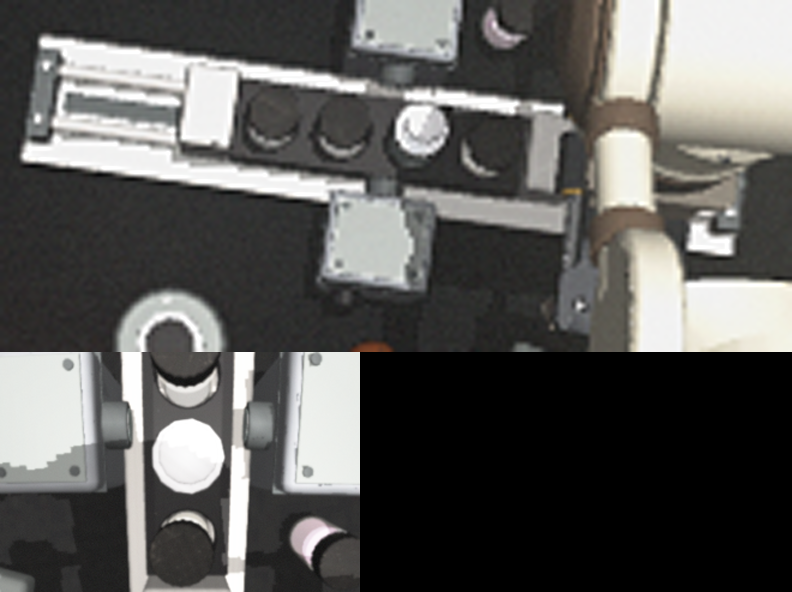

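The picture shows the fingers against the right block. The knob has moved from crop x 439 to 421 (top view) and still sits short of the lens tubes (wrist inset: knob (188,104), tubes at row 72).

```bash
python3 - <<'E'
from h import *
w=camera_params('wrist');c=camera_params('top')
f=lambda p:(round((p-CT)@XV,1),round((p-CT)@YV,1))
print('top knob',f(onz(c,*cr(421,126),98)))
print('L outer/inner',[f(onz(c,*cr(*a),60)) for a in [(188,66),(180,143),(238,68),(231,150)]])
I=lambda x,y:((x+.5)/1.2-.5+100,(y-352+.5)/1.2-.5)
print('wrist knob',f(onz(w,*I(188,456),95)))
for n,a,z in[('tubeL',(116,425),51),('tubeR',(260,425),51),('tubeL end front',(131,425),51),('tubeR end',(246,425),51)]: print(n,f(onz(w,*I(*a),z)))
E
```

```text
top knob (np.float64(-3.2), np.float64(-10.5))
L outer/inner [(np.float64(17.7), np.float64(103.2)), (np.float64(-20.4), np.float64(101.9)), (np.float64(20.0), np.float64(78.9)), (np.float64(-20.6), np.float64(76.9))]
wrist knob (np.float64(1.9), np.float64(-12.8))
tubeL (np.float64(-27.1), np.float64(1.2))
tubeR (np.float64(31.4), np.float64(1.2))
tubeL end front (np.float64(-21.0), np.float64(1.2))
tubeR end (np.float64(25.7), np.float64(1.2))
```

Request:
move_arm --pt "0.002 0 0 0 0" --pt "0.004 0 0 0 0" --pt "0.006 0 0 0 0" --pt "0.008 0 0 0 0" --pt "0.01 0 0 0 0" --pt "0.011 0 0 0 0" --pt "0.012 0 0 0 0" --pt "0.012 0 0 0 0" --pt "0.008 0 0 0 0" --pt "-0.005 0 0 0 0" --pt "-0.02 0 0 0 0" --pt "-0.02 0 -0.02 0 0" --pt "-0.02 0 -0.05 0 0" --pt "-0.02 0 -0.09 0 0" --pt "-0.02 0 -0.13 0 0" --pt "-0.02 0 -0.16 0 0" --pt "-0.02 0 -0.16 0 0"

```text
t: 5.95
ee_pos: [588.6, 55.4, 204.4]
eef_rot: [[0.12, 0.993, 0.01], [0.993, -0.12, -0.001], [0.0, 0.01, -1.0]]
force: [1.1, 0.1, 1.0]
finger_gap: 0.6
grip_force: 0.0
```

```bash
python3 - <<'E'
from h import *
shift();p=np.array(manip.state()['ee_pos']);print((p-CT)@XV,(p-CT)@YV)
print(camera_params('wrist'))
im=capture('wrist')[:,:,::-1];t=capture('top')[:,:,::-1]
a=cv2.resize(t[170:240,195:375],None,fx=4.4,fy=4.4,interpolation=cv2.INTER_CUBIC)
b=cv2.resize(im[:140,124:388],(792,420)[:2],interpolation=cv2.INTER_CUBIC)[:290]
o=np.vstack([a,b]);print(a.shape,o.shape)
cv2.imwrite('pics/both3.png',o)
E
```

```text
t 5.95 tcp [588.6  55.4 204.4] q [-0.11  0.2   1.57  0.    1.36  0.01] F [1.1 0.1 1. ]
roll -0.1
2.7804289241113773 -124.64918483292878
{'fx': 301.9972763360822, 'fy': 301.9972763360822, 'cx': 254.63467969908535, 'cy': 193.19531269873175, 'k1': -0.07940485030370696, 'rvec': array([-2.83231611,  0.17220543,  0.01276984]), 'tvec': array([-581.14697079,   91.61042357,  415.03292541])}
(308, 792, 3) (598, 792, 3)
```

View pics/both3.png

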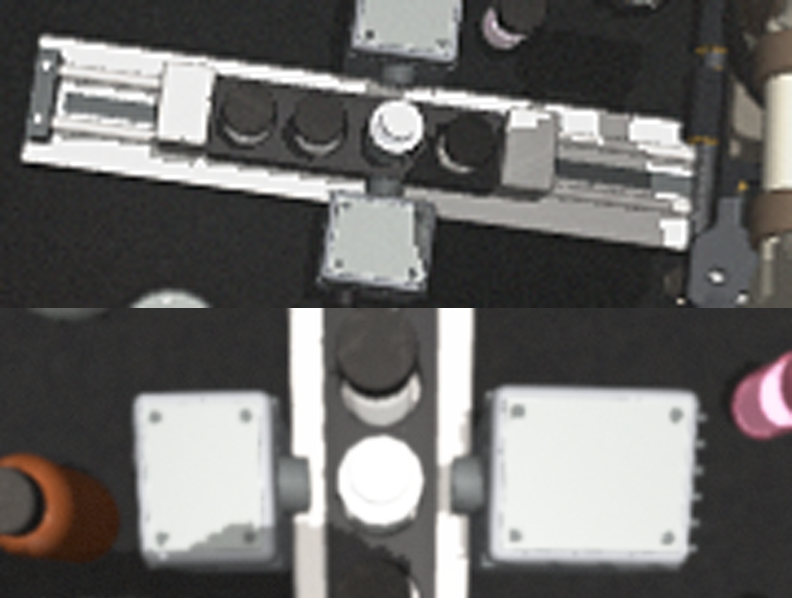

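The standard's knob is now in line with both lens tubes (lower view: knob (380,479), tubes (292,486) and (467,484)). I'll turn that into an offset in millimetres.

```bash
python3 - <<'E'
from h import *
w=camera_params('wrist');c=camera_params('top')
f=lambda p:(float(round((p-CT)@XV,1)),float(round((p-CT)@YV,1)))
I=lambda x,y:((x+.5)/3-.5+124,(y-308+.5)/3-.5)
print('top knob',f(onz(c,*cr(397,126),98)))
print('L',[f(onz(c,*cr(*a),60)) for a in [(165,62),(158,138),(215,66),(208,146)]],'R',[f(onz(c,*cr(*a),60)) for a in [(507,108),(500,186),(556,113),(551,197)]])
for n,a,z in[('knob',(380,479),95),('tubeL',(292,486),51),('tubeR',(467,484),51),('nearh a',(200,393),70),('nearh b',(205,565),70),('farh a',(600,388),78),('farh b',(595,562),78)]: print(n,f(onz(w,*I(*a),z)))
# tube centres in top view
for a in[(397,76),(384,186)]: print('tube top',f(onz(c,*cr(*a),58)))
shift(W(0,-60,200), [498,287,21+60-19],yaw=60)
E
```

```text
top knob (-4.7, 0.7)
L [(18.2, 114.6), (-19.4, 112.8), (19.5, 90.2), (-20.1, 88.3)] R [(17.7, -53.8), (-20.9, -54.7), (18.4, -77.9), (-22.9, -79.8)]
knob (-2.2, -3.4)
tubeL (-31.5, 0.2)
tubeR (25.7, 0.6)
nearh a (-56.8, 25.0)
nearh b (-57.6, -25.3)
farh a (62.4, 24.6)
farh b (63.3, -24.9)
tube top (26.7, 1.2)
tube top (-28.0, 1.1)
t 6.05 tcp [585.7  55.9 198.8] q [-0.11  0.2   1.58  0.    1.36  0.01] F [-0.4  0.1  0.3]
roll 23.1
[593.5 119.9 200. ] [ 0.0645  0.0001 -0.0012]
[498 287  62] [ 0.219  -0.1148  0.1367]
```

The estimates put the standard about 0 to 3 mm short of the beam, inside the 5 mm tolerance. I'll cross over high to the round switch and come down to 25 mm above its window.

Request:
move_arm --pt "0.01 -0.005 0 0 0" --pt "0.035 -0.018 0 0 0" --pt "0.07 -0.037 0 0 0" --pt "0.105 -0.055 0 0 0" --pt "0.14 -0.073 0 0 0" --pt "0.17 -0.09 0 0 0" --pt "0.195 -0.103 0 0 0" --pt "0.21 -0.11 0 0 0" --pt "0.219 -0.115 0 0 0" --pt "0.219 -0.115 0.01 0 0" --pt "0.219 -0.115 0.03 0 0" --pt "0.219 -0.115 0.055 0 0" --pt "0.219 -0.115 0.08 0 0" --pt "0.219 -0.115 0.105 0 0" --pt "0.219 -0.115 0.125 0 0" --pt "0.219 -0.115 0.14 0 0" --pt "0.219 -0.115 0.149 0 0" --pt "0.219 -0.115 0.153 0 0" --pt "0.219 -0.115 0.153 0 0" --pt "0.219 -0.115 0.153 0 0"

```text
t: 8.05
ee_pos: [498.2, 288.1, 46.5]
eef_rot: [[0.119, 0.993, 0.002], [0.993, -0.119, 0.001], [0.001, 0.002, -1.0]]
force: [0.4, -0.7, -0.3]
finger_gap: 0.4
grip_force: 0.0
```

```bash
python3 - <<'E'
from h import *
shift([498.2,287.1,46])
t=capture('top')[:,:,::-1];s=capture('scene')[:,:,::-1]
a=cv2.resize(t[170:270,195:375],None,fx=2.2,fy=2.2,interpolation=cv2.INTER_CUBIC)
b=cv2.resize(s[150:260,205:375],(396,256),interpolation=cv2.INTER_CUBIC)
cv2.imwrite('pics/both4.png',cv2.resize(np.hstack([a,b[:220]]),None,fx=1,fy=1))
E
```

```text
t 8.05 tcp [498.2 288.1  46.5] q [0.31 0.35 1.73 0.   1.07 0.43] F [ 0.4 -0.7 -0.3]
roll -0.0
[498.2 287.1  46. ] [-0.001   0.0001  0.0005]
```

View pics/both4.png

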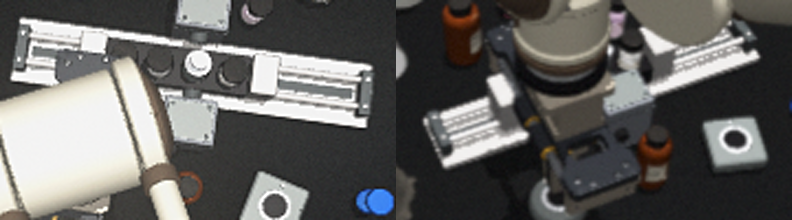

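The picture shows the fingertips over the round puck and the knob (198,63) still in line with the tubes. Now I'll hold still there.

Request:
move_arm --pt "0 0 0 0 0" --pt "0 0 0 0 0" --pt "0 0 0 0 0" --pt "0 0 0 0 0" --pt "0 0 0 0 0" --pt "0 0 0 0 0" --pt "0 0 0 0 0" --pt "0 0 0 0 0" --pt "0 0 0 0 0" --pt "0 0 0 0 0" --pt "0 0 0 0 0" --pt "0 0 0 0 0" --pt "0 0 0 0 0" --pt "0 0 0 0 0" --pt "0 0 0 0 0" --pt "0 0 0 0 0" --pt "0 0 0 0 0" --pt "0 0 0 0 0" --pt "0 0 0 0 0" --pt "0 0 0 0 0"

```text
t: 10.15
ee_pos: [497.4, 287.9, 45.6]
eef_rot: [[0.119, 0.993, 0.0], [0.993, -0.119, -0.0], [-0.0, 0.0, -1.0]]
force: [-0.3, -0.0, 0.7]
finger_gap: 0.7
grip_force: 0.0
```

Request:
move_arm --pt "0 0 0 0 0" --pt "0 0 0 0 0" --pt "0 0 0 0 0" --pt "0 0 0 0 0" --pt "0 0 -0.01 0 0" --pt "0 0 -0.03 0 0" --pt "0 0 -0.06 0 0" --pt "0 0 -0.09 0 0" --pt "0 0 -0.12 0 0" --pt "0 0 -0.14 0 0" --pt "0 0 -0.15 0 0" --pt "0 0 -0.15 0 0" --pt "0 0 -0.15 0 0" --pt "0 0 -0.15 0 0"

```text
t: 11.55
ee_pos: [496.5, 287.6, 193.9]
eef_rot: [[0.119, 0.993, -0.003], [0.993, -0.119, -0.001], [-0.001, -0.003, -1.0]]
force: [-0.1, -0.5, 0.7]
finger_gap: 0.1
grip_force: 0.0
```

```bash
python3 -c "
from h import *
shift();print(manip.sign_off())"
```

```text
t 11.55 tcp [496.5 287.6 193.9] q [0.31 0.17 1.62 0.   1.35 0.43] F [-0.1 -0.5  0.7]
roll -0.0
the job is handed in; nothing more can be done
None
```

I pushed the carriage by its end block until the zero standard stood in the beam (0 to 3 mm short by my measurements, tolerance 5 mm), held the fingertips about 25 mm above the round switch for over 2 s, backed off clear and handed the job in at 11.6 s; no verdict came back.

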